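# Fit the jar plate to the labelling turntable

### The arm

A 6-joint arm with a two-finger parallel gripper is mounted at the origin on the work surface; the furniture and walls round the work are solid. World frame = base frame: x ahead of the robot, y to its left, z up, the work surface at z = 0. Lengths are in m, angles in rad, forces in N, time in s.
With the tool pointing down it reaches from about 0.35 to 0.775 m from the base axis. Payload 5.5 kg.
Tool frame: the origin (TCP) lies at the very end of the fingers, on their centre line; the grasp point (between the pads) lies 19 mm behind it (grip_point_offset is the distance from the TCP to the grasp point, in m); z points along the fingers, y is the direction in which the jaws open and shut (so a half turn about z gives the same grasp; the last joint's range is limited). The gripper opens to 85 mm and grips with 20 to 120 N. Pads are 22 mm wide; open, the fingers measure 114 mm over their backs; the gripper's body (76 mm by 85 mm) begins 54 mm behind the grasp point. The pads swing forward as they close: fully open they stand 13 mm farther back than shut.
Start: joints at [-1.465, 0.313, 0.046, 1.304, 0, 1.431], TCP at [0.14, -0.558, 0.231] pointing down, gripper open.
Joint ranges: [-2.76, 2.76], [-0.86, 1.69], [-1.03, 1.26], [-2.2, 2.34], [-1.47, 1.5], [-3.14, 3.14]. Speed limits (rad/s): [2.57, 2.57, 3.14, 3.14, 3.14, 3.14].

### API

Orientations are given as a unit quaternion [w, x, y, z].
In Python, from workcell import * gives the robot as it stands.
- The arm moves only by the shell command python3 -m crank 'ROWS' [OPENING] [FORCE]. ROWS is a JSON object of lists of equal length, an entry for each row: "travel": the shift along the tool's x, y, z in units of 40 mm (1.0 is 40 mm), a list of three; "turn": the turn about the tool's z in rad. In form: {"travel": [[x, y, z], ...], "turn": [turn, ...]}. A call has 1 to 5 rows; each row is the pose to reach, as a shift and turn from the pose commanded when the call began, along the tool's axes at that moment; what a row does not reach only later rows make up. A row lasts 1/12 s, in which the tool goes at most 41.7 mm and 7.16 degrees, less where a joint would pass 70% of its speed; a pose out of reach is approached as far as the arm can. A call with a gripper value outside its range is refused whole. OPENING is the finger opening in mm, from 0 to 85.4, set as the call begins (- or left out, the last holds). The fingers move at their own pace and stop on an object; FORCE is the grip in N (left out, the last holds). Time passes only in rows, so rows that repeat a pose let the fingers close. It gives the time, the measured TCP pose, the force and the opening at its end, in the units of the state.
- get_state(): the state, without advancing time (a new reading comes with each control period).
- read_camera(name): name is "scene" or "top" or "wrist"; returns a dict with "image" (480x640x3 uint8, red, green, blue), "K" (3x3 intrinsics, pixels), "k1" (the pictures are not rectified: a ray, as slopes to the right and down, at radius r is drawn at 1 + k1 r^2 times it, then the intrinsics apply), "R" (3x3) and "t" (3): a world point X has camera coordinates R X + t. Camera axes: x right, y down, z forward; pixel columns grow to the right and rows downward; lengths in m; the calibration is good to about 2 mm. A picture is of the moment at which its call begins. There is no depth.
- hand_in(): hands the job in, once; it reports no verdict.
The state is a dict: "clock": time; "joint_pos": joint angles; "qvel": joint speeds; "tau": joint torques, N m; "tcp_pos": TCP position; "orientation": TCP orientation; "wrist_force": force on the tool from outside, world axes, zero at the start; "ft_torque": the same for the moment, N m; "finger_gap": finger opening in m.
Only numpy, scipy, OpenCV 4.12 (cv2) and the standard library are available. Lean on these libraries where they do the work, as an engineer would, in place of code of your own. Each camera call takes 0.05 s, during which the arm holds its last target. There are 200 camera calls.

### The job

Fit the flat round jar plate to the labelling turntable: take it out of the head stand, put its tapered shank into the socket of the turntable's spindle and tap or press it down until the taper locks and the plate's underside sits flush on the face of the spindle nose. Leave the cone-shaped head in its stand and do not disturb the two jars.

Things in the scene. Friction and masses are not known exactly. Their poses are not given: they have to be found in the camera images.
- plate_centre (a point): Centre of the loose jar plate: a flat round aluminium disc 58 mm across, 25 mm thick with the black rubber pad (40 mm) in the middle of its top, about 210 g, a tapered steel shank under it. The point is half-way up the disc. Grip the rim straight across (58 mm) from above. At the start it stands shank down in one of the two tubes of the head stand. z is the shank's axis, up.
- plate_under (a point): Centre of the jar plate's underside, 12.5 mm below plate_centre, where the shank begins; z up along the axis. The shank is 50 mm long, 36 mm across here and 26 mm at its lower end.
- socket_mouth (a point): Centre of the face of the spindle nose, 110 mm above the table, z up. Nose: steel, 60 mm across, bore open upward with four sprung bronze jaws forming a taper 50 mm deep; it takes the shank's end up to about 4 mm off centre. Merely set in, the plate stays 5 to 10 mm above the face, loose. About 7 N, rising to at most 20 N, pressed on its top drives it home, where friction locks it.
- turntable: The labelling turntable, fixed to the table: a grey box 150 x 136 mm and 58 mm high with a speed knob on its front, a round bearing cap 78 mm across on top (up to 80 mm above the table) and the spindle nose in the middle (up to 110 mm). Origin at the centre of its underside, on the spindle axis; front faces -x.
- stand_mid (a point): Middle of the head stand (fixed), level with its tube tops 74 mm above the table: a white base 80 x 200 mm with two open upright tubes, 52 mm outside, 42 mm inside, at 60 mm either way along its y axis. A head's disc rests on the tube top, its shank hangs loose inside and is clear when lifted 50 mm. Which head is in which tube varies.
- cone_mid (a point): The other head, to be left alone: the same shank, with a pointed grey plastic cone on a disc 53 mm across, 46 mm high above the tube top; the point is half-way up that; z up.
- jar_a: One of two closed dark sauce jars without labels, 70 mm across, 116 mm high, loose, standing behind the work; origin at the centre of its base, z up. To be left alone.
- jar_b: The other such jar; origin at the centre of its base, z up. To be left alone.

How it is judged:
At the end, for the whole second after the job is handed in: The jar plate is locked in the spindle socket: its underside within 2 mm of the nose face, within 3 mm of the socket's centre, upright within 0.05 rad, at rest and let go; the cone head still stands upright in its tube (z of plate_under in the frame of socket_mouth between -0.003 and 0.002 m and horizontal distance between plate_under and socket_mouth below 0.003 m and angle between plate_centre's own z axis and vertical below 0.05 rad and linear speed of jar_plate below 0.01 m/s and contact force between the fingers and jar_plate below 0.1 N and horizontal distance between cone_mid and stand_mid below 0.075 m and angle between cone_mid's own z axis and vertical below 0.2 rad); the robot touches nothing.
It fails at once if a jar is pushed more than 30 mm or knocked over (distance of any of jar_a, jar_b from where it was at the start of the episode above 0.03 m or angle between any of jar_a, jar_b's own z axis and vertical above 0.5 rad).
It fails at once if the cone head is taken out of its tube (distance of cone_mid from where it was at the start of the episode above 0.03 m).
It also fails if it takes over 43 s, if anything falls off the work surface, if the arm or the gripper's body presses on something with over 40 N, if the wrist force passes 120 N, or if a joint passes its speed limit or range.

## Working session

There is one attempt and no reset: what is moved stays moved. The work goes in short steps, Python scripts to look and compute and a shell command to move; the robot and the scene stay as the last step left them, time stands still between calls to the robot, and variables do not carry over. Pictures are saved under pics/ and viewed, about 8 in all and at most 12, crops included, and the job is handed in when it is done.

```bash
ls; mkdir -p pics; python3 - <<'E'
from workcell import *
import cv2
s=get_state();print({k:s[k] for k in('clock','tcp_pos','orientation','finger_gap','wrist_force')})
for n in('scene','top'):
    c=read_camera(n);cv2.imwrite(f'pics/{n}0.png',c['image'][:,:,::-1]);print(n,c['K'],c['k1'],c['R'],c['t'])
E
```

```text
pics
{'clock': 0.0, 'tcp_pos': array([ 0.13981654, -0.55721838,  0.23039824]), 'orientation': array([-9.16594788e-04,  9.92456726e-01,  1.22592037e-01, -1.46020805e-05]), 'finger_gap': 0.085700138964546, 'wrist_force': array([-0.72211462,  0.1059186 ,  0.13383666])}
scene [[485.90895848   0.         315.46407768]
 [  0.         485.90895848 232.69960779]
 [  0.           0.           1.        ]] 0.015301468598442971 [[-0.74911982 -0.66242563 -0.00343326]
 [-0.43978029  0.50119854 -0.74524715]
 [ 0.49539156 -0.55676953 -0.6667795 ]] [0.50378081 0.34448102 0.73360504]
top [[606.85409822   0.         326.5954035 ]
 [  0.         606.85409822 238.0137389 ]
 [  0.           0.           1.        ]] -0.048973859448046525 [[-2.73825974e-02 -9.99614696e-01 -4.54450916e-03]
 [-9.80532905e-01  2.77436117e-02 -1.94384963e-01]
 [ 1.94436147e-01 -8.66724417e-04 -9.80914794e-01]] [0.0510285  0.66833529 1.36381586]
```

View pics/scene0.png

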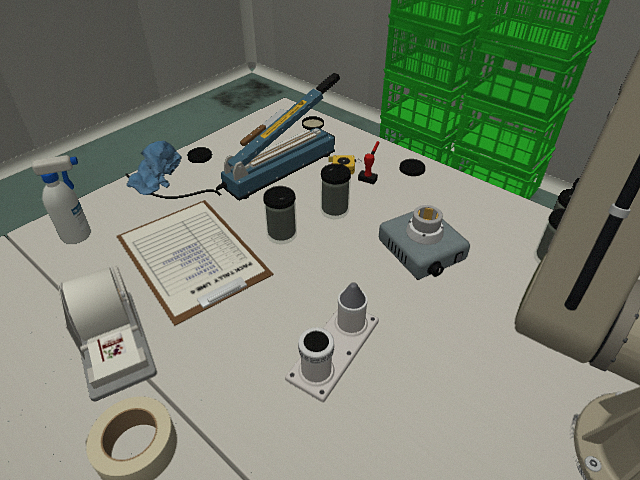

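View pics/top0.png

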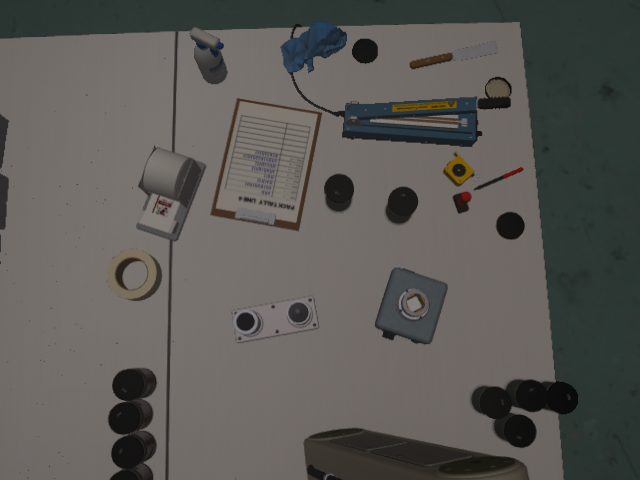

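The scene view shows the plate's black pad at (316,341) in the near tube, the cone at (352,305) and the nose at (428,218). In the top view the pad is at (247,321), the cone at (299,313) and the nose at (414,303). Next I'll measure from both views.

```bash
cat > h.py <<'E'
import numpy as np, cv2
def ray(c,u,v):
    d=cv2.undistortPoints(np.array([[[u,v]]],float),c['K'],np.array([c['k1'],0,0,0,0.]))[0,0]
    return -c['R'].T@c['t'], c['R'].T@np.array([d[0],d[1],1])
def onz(c,u,v,z):
    o,d=ray(c,u,v); return o+d*(z-o[2])/d[2]
def proj(c,X):
    return cv2.projectPoints(np.array([X],float),cv2.Rodrigues(c['R'])[0],c['t'],c['K'],np.array([c['k1'],0,0,0,0.]))[0][0,0]
def two(c1,p1,c2,p2):
    o1,d1=ray(c1,*p1);o2,d2=ray(c2,*p2)
    s=np.linalg.lstsq(np.c_[d1,-d2],o2-o1,rcond=None)[0]
    a,b=o1+s[0]*d1,o2+s[1]*d2
    return (a+b)/2,np.linalg.norm(a-b)
def blob(img,near,mask,r=40):
    u,v=near; m=np.zeros(mask.shape,np.uint8); m[v-r:v+r,u-r:u+r]=mask[v-r:v+r,u-r:u+r]
    cs=cv2.findContours(m,cv2.RETR_EXTERNAL,cv2.CHAIN_APPROX_NONE)[0]
    cs=[c for c in cs if len(c)>8 and cv2.pointPolygonTest(c,(float(u),float(v)),True)>-8]
    return [(cv2.fitEllipse(cv2.convexHull(c)) if len(cv2.convexHull(c))>4 else None,cv2.contourArea(c)) for c in sorted(cs,key=cv2.contourArea)[-2:]]
E
python3 - <<'E'
from workcell import *
from h import *
S=read_camera('scene');T=read_camera('top')
P={}
for n,c,a in(('S',S,(316,341)),('T',T,(247,321))):
    g=cv2.cvtColor(c['image'],cv2.COLOR_RGB2GRAY)
    b=blob(g,a,((g<50)*255).astype(np.uint8),22);print(n,'pad',b)
    P[n]=b[-1][0][0]; print(onz(c,*P[n],.099))
print(two(S,P['S'],T,P['T']))
for n,c,a in(('S',S,(428,216)),('T',T,(414,303))):
    x=c['image'][a[1]-40:a[1]+40,a[0]-40:a[0]+40,::-1]
    y=cv2.resize(x,None,fx=5,fy=5,interpolation=cv2.INTER_CUBIC); globals()['y'+n]=y
cv2.imwrite('pics/nose.png',np.hstack([yS,yT]))
for n,c,a in(('S',S,(428,213)),('T',T,(414,303))): print(n,onz(c,*a,.11))
for n,c,a in(('S',S,(353,286)),('T',T,(298,312))): print('cone tip',onz(c,*a,.12))
E
```

```text
S pad [(((315.78857421875, 341.08489990234375), (20.092374801635742, 24.50370216369629), 88.61935424804688), 365.0)]
[0.47452641 0.22258215 0.099     ]
T pad [(((245.12791442871094, 321.1919250488281), (16.644189834594727, 17.114280700683594), 54.66800308227539), 209.5)]
[0.47784168 0.22040642 0.099     ]
(array([0.47741216, 0.22056833, 0.09452699]), np.float64(0.0016688098561380316))
S [ 0.50544089 -0.1610987   0.11      ]
T [ 0.50712227 -0.15883792  0.11      ]
cone tip [0.49178067 0.1060275  0.12      ]
cone tip [0.49365041 0.10029355 0.12      ]
```

View pics/nose.png

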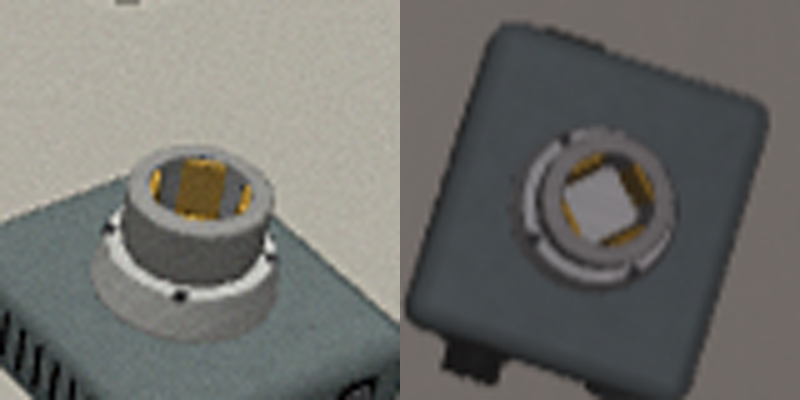

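The nose rim centre is at about (428,214) in the scene view and (416,302) in the top view. I'll move over the nose first and refine with the wrist camera.

```bash
python3 - <<'E'
from workcell import *
from h import *
S=read_camera('scene');T=read_camera('top')
print(onz(S,428,214,.11),onz(T,416.2,302.4,.11),two(S,(428,214),T,(416.2,302.4)))
W=read_camera('wrist');print(W['K'][0],-W['R'].T@W['t'],W['R'])
E
python3 -m crank '{"travel": [[4.2,-2.7,0],[4.2,-2.7,0],[4.2,-2.7,0],[4.2,-2.7,0],[4.2,-2.7,0]], "turn": [0,0,0,0,0]}'
python3 -m crank '{"travel": [[4.2,-2.7,0],[4.2,-2.7,0],[4.2,-2.7,0],[4.2,-2.7,0],[4.2,-2.7,0]], "turn": [0,0,0,0,0]}'
```

```text
[ 0.50372268 -0.15831838  0.11      ] [ 0.50831721 -0.16383469  0.11      ] (array([ 0.50796929, -0.16514639,  0.10368964]), np.float64(0.0019472658982578642))
[431.80757063   0.         315.76199714] [ 0.21611842 -0.53801183  0.37386169] [[ 0.24345532 -0.96991061 -0.00170879]
 [-0.923479   -0.23233849  0.30529552]
 [-0.29650639 -0.07274779 -0.95225612]]
clock: 0.77
tcp_pos: [0.2778, -0.4098, 0.2314]
orientation: [-0.0, 0.992, 0.123, 0.0]
wrist_force: [-0.3, 0.3, 0.1]
finger_gap: 0.0855
clock: 1.18
tcp_pos: [0.4147, -0.2641, 0.2316]
orientation: [0.0, 0.992, 0.123, 0.0]
wrist_force: [0.4, -0.7, -0.5]
finger_gap: 0.0853
```

```bash
python3 -m crank '{"travel": [[1,-0.6,0],[2,-1.3,0],[2.9,-1.9,0],[2.9,-1.9,0],[2.9,-1.9,0]], "turn": [0,0,0,0,0]}'
python3 - <<'E'
from workcell import *
from h import *
W=read_camera('wrist');cv2.imwrite('pics/w1.png',W['image'][:,:,::-1]);np.savez('w1.npz',**W)
E
```

```text
clock: 1.6
tcp_pos: [0.5092, -0.1617, 0.2311]
orientation: [-0.0, 0.992, 0.125, 0.0]
wrist_force: [0.1, -0.4, -0.8]
finger_gap: 0.085
```

View pics/w1.png

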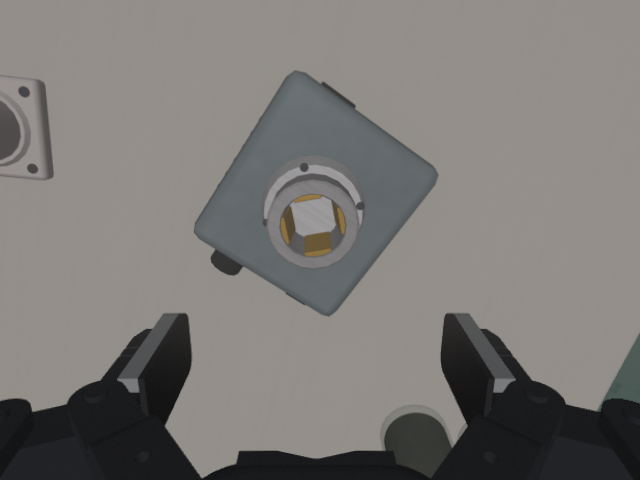

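Wrist view: the nose rim is centred at about (312,223), roughly 91 px across. I'll fit it precisely.

```bash
python3 - <<'E'
from h import *
W=dict(np.load('w1.npz'))
g=cv2.cvtColor(W['image'],cv2.COLOR_RGB2GRAY)
for p2 in(20,30): print(cv2.HoughCircles(cv2.GaussianBlur(g,(3,3),0),cv2.HOUGH_GRADIENT_ALT,1,20,param1=150,param2=.8 if p2==20 else .6,minRadius=28,maxRadius=52))
print(g[223,255:372].tolist()); print(g[170:280,312].tolist())
print(onz(W,312.5,223,.11), proj(W,[.5092,-.1617,.2311]))
E
```

```text
[[[313.       222.        45.71082 ]
  [313.       222.        32.688984]
  [414.       443.        34.64014 ]]]
[[[313.       222.        45.74688 ]
  [313.       222.        32.671555]
  [414.       443.        34.615623]]]
[104, 104, 104, 103, 104, 104, 104, 88, 73, 69, 70, 90, 109, 119, 126, 126, 126, 126, 125, 126, 128, 129, 130, 129, 120, 99, 112, 118, 119, 114, 84, 72, 72, 72, 72, 73, 72, 73, 73, 108, 143, 151, 151, 151, 150, 150, 150, 150, 151, 153, 153, 154, 155, 154, 154, 153, 155, 157, 157, 156, 155, 155, 154, 153, 153, 152, 153, 152, 151, 150, 149, 151, 153, 154, 156, 155, 154, 154, 152, 151, 121, 84, 72, 72, 86, 110, 118, 117, 117, 109, 94, 114, 121, 122, 123, 124, 122, 121, 120, 120, 121, 122, 111, 104, 128, 143, 112, 96, 102, 103, 103, 103, 103, 102, 103, 103, 103]
[154, 155, 154, 116, 89, 86, 86, 86, 86, 98, 119, 123, 125, 129, 129, 128, 127, 124, 124, 124, 127, 127, 127, 113, 110, 123, 122, 120, 115, 122, 150, 155, 157, 156, 155, 153, 151, 150, 152, 152, 155, 155, 155, 153, 150, 150, 152, 153, 153, 152, 154, 156, 157, 157, 154, 154, 154, 154, 153, 151, 150, 150, 151, 146, 109, 91, 88, 88, 88, 88, 88, 88, 88, 88, 88, 88, 87, 88, 87, 87, 87, 99, 114, 115, 113, 111, 104, 108, 122, 125, 123, 123, 122, 122, 121, 121, 122, 122, 101, 99, 102, 102, 102, 102, 103, 103, 102, 103, 103, 102]
[ 0.50972245 -0.15857795  0.11      ] [317.51103214 318.30009667]
```

```bash
python3 -m crank '{"travel": [[0.8,-4.7,0],[0.8,-4.7,0],[0.8,-4.7,0],[0.8,-4.7,0],[0.8,-4.7,0]], "turn": [0,0,0,0,0]}'
python3 -m crank '{"travel": [[0.77,-4.75,0],[0.77,-4.75,0],[0.77,-4.75,0],[0.77,-4.75,0],[0.77,-4.75,0]], "turn": [0,0,0,0,0]}'
python3 -m crank '{"travel": [[0,0,0],[0,0,0]], "turn": [0,0]}'
python3 - <<'E'
from workcell import *
from h import *
W=read_camera('wrist');cv2.imwrite('pics/w2.png',W['image'][:,:,::-1]);np.savez('w2.npz',**W)
s=get_state();print(s['tcp_pos'],s['orientation'])
g=cv2.cvtColor(W['image'],cv2.COLOR_RGB2GRAY)
C=cv2.HoughCircles(cv2.GaussianBlur(g,(3,3),0),cv2.HOUGH_GRADIENT_ALT,1,2,param1=150,param2=.6,minRadius=22,maxRadius=55)[0]
for c in C: print(c,onz(W,c[0],c[1],.099))
E
```

```text
clock: 2.07
tcp_pos: [0.4911, 0.0273, 0.2315]
orientation: [-0.0, 0.992, 0.122, -0.0]
wrist_force: [0.3, 0.2, -0.5]
finger_gap: 0.0857
clock: 2.48
tcp_pos: [0.4772, 0.2123, 0.2315]
orientation: [-0.004, 0.992, 0.13, -0.0]
wrist_force: [0.7, 0.3, 0.4]
finger_gap: 0.0856
clock: 2.65
tcp_pos: [0.478, 0.2092, 0.2312]
orientation: [-0.003, 0.992, 0.128, -0.001]
wrist_force: [0.5, -0.0, -0.8]
finger_gap: 0.0857
[0.47818632 0.20847638 0.23121553] [-2.56608634e-03  9.91842491e-01  1.27442391e-01 -5.70229045e-04]
[298.      213.       42.90433] [0.47922489 0.223194   0.099     ]
[300.      193.       38.74515] [0.49258838 0.22519069 0.099     ]
[305.      203.       40.07828] [0.48696171 0.22040616 0.099     ]
[287.       197.        48.519855] [0.48784473 0.23272878 0.099     ]
[305.       203.        50.051018] [0.48696171 0.22040616 0.099     ]
[460.      204.       49.49502] [0.51207224 0.12269345 0.099     ]
[296.       194.        44.098923] [0.49128046 0.22754216 0.099     ]
[445.       203.        34.780506] [0.51023792 0.13228585 0.099     ]
[449.      221.       48.51854] [0.4994081
[... 499 characters left out ...]
 0.099     ]
[298.      213.       30.29973] [0.47922489 0.223194   0.099     ]
[287.       163.        29.043577] [0.50930199 0.23789877 0.099     ]
[460.      227.       28.48941] [0.49735809 0.11716484 0.099     ]
[476.       212.        48.053688] [0.50965287 0.11077353 0.099     ]
[302.      226.       29.46934] [0.47122731 0.21845425 0.099     ]
[432.       196.        27.419744] [0.51250078 0.14197239 0.099     ]
[287.       197.        34.865505] [0.48784473 0.23272878 0.099     ]
[281.       161.        25.805412] [0.50955571 0.24187372 0.099     ]
[155.      361.       36.93073] [0.343031   0.29742775 0.099     ]
[428.       202.        26.905888] [0.50807027 0.14313809 0.099     ]
```

View pics/w2.png

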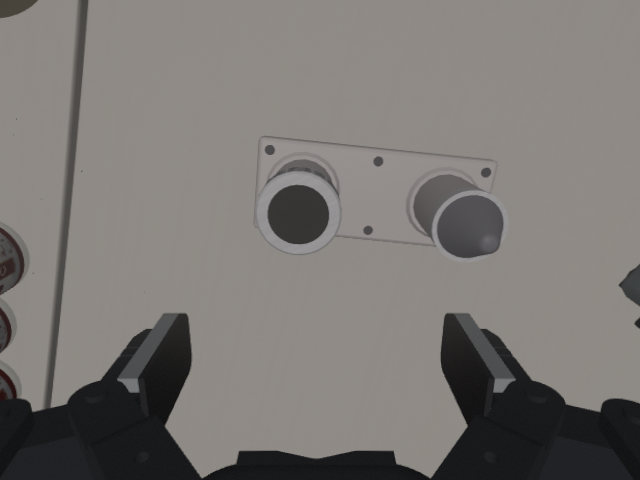

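The wrist view shows the plate's disc at (298,213), radius 43 px, giving (0.479, 0.223), which agrees with the other views. The cone is at (470,227), clear of the fingers. I'll shift and descend partway.

```bash
python3 -m crank '{"travel": [[0.1,-0.34,0.5],[0.1,-0.34,1.2],[0.1,-0.34,1.9],[0.1,-0.34,2.4],[0.1,-0.34,2.4]], "turn": [0,0,0,0,0]}'
python3 -m crank '{"travel": [[0,0,0],[0,0,0],[0,0,0],[0,0,0],[0,0,0]], "turn": [0,0,0,0,0]}'
cat > plate.py <<'E'
from workcell import *
from h import *
import sys
W=read_camera('wrist');z=float(sys.argv[1]);cv2.imwrite('pics/%s.png'%sys.argv[2],W['image'][:,:,::-1])
P=[];Q=[]
s=get_state();q=s['orientation'];p=s['tcp_pos'];print(p,q)
from scipy.spatial.transform import Rotation as R
M=R.from_quat([q[1],q[2],q[3],q[0]]).as_matrix()
g=cv2.cvtColor(W['image'],cv2.COLOR_RGB2GRAY)
u,v=proj(W,[p[0],p[1],z]);print('tcp axis at px',u,v)
m=((g<75)*255).astype(np.uint8)
n,l,st,ce=cv2.connectedComponentsWithStats(m)
for i in range(1,n):
    if st[i,4]>800 and np.hypot(ce[i][0]-u,ce[i][1]-v)<90:
        h=cv2.convexHull(cv2.findContours((l==i).astype(np.uint8),cv2.RETR_EXTERNAL,cv2.CHAIN_APPROX_NONE)[0][0])
        e=cv2.fitEllipse(h);X=onz(W,*e[0],z)
        print(e,X,'tool delta units',(M.T@(X-p))/.04)
E
python3 plate.py .099 w3
```

```text
clock: 3.12
tcp_pos: [0.4777, 0.2146, 0.1312]
orientation: [-0.005, 0.991, 0.131, -0.005]
wrist_force: [-1.7, -0.4, -0.8]
finger_gap: 0.0853
clock: 3.53
tcp_pos: [0.4812, 0.2178, 0.1367]
orientation: [-0.006, 0.991, 0.133, 0.0]
wrist_force: [0.2, -0.8, 0.4]
finger_gap: 0.0854
[0.48094238 0.21785557 0.13637563] [-5.90412811e-03  9.91051975e-01  1.33345834e-01  1.09369009e-04]
tcp axis at px 317.9953472803783 278.03809222713363
((305.42401123046875, 278.96783447265625), (80.9797592163086, 87.8603744506836), 93.46363830566406) [0.47896136 0.22323356 0.099     ] tool delta units [-0.01390234 -0.1318414   0.93597007]
```

```bash
python3 -m crank '{"travel": [[0,-0.13,0.4],[0,-0.13,0.8],[0,-0.13,1.2],[0,-0.13,1.4],[0,-0.13,1.4]], "turn": [0,0,0,0,0]}'
python3 -m crank '{"travel": [[0,0,0.0],[0,0,0.0],[0,0,0]], "turn": [0,0,0]}'
python3 plate.py .099 w4; python3 -c "
from workcell import *;print(get_state()['joint_pos'])"
```

```text
clock: 4.0
tcp_pos: [0.4781, 0.2203, 0.0778]
orientation: [-0.007, 0.991, 0.136, -0.003]
wrist_force: [-1.0, 0.2, 1.1]
finger_gap: 0.0855
clock: 4.25
tcp_pos: [0.4804, 0.2208, 0.0805]
orientation: [-0.007, 0.991, 0.136, -0.0]
wrist_force: [0.1, -0.1, 0.1]
finger_gap: 0.0853
[0.48033676 0.22079276 0.08042281] [-7.07658543e-03  9.90750810e-01  1.35509224e-01 -6.51906357e-05]
tcp axis at px 316.9109877264659 346.08031259064364
((308.670166015625, 346.90570068359375), (107.95917510986328, 121.20640563964844), 92.54693603515625) [0.4792841  0.22331799 0.099     ] tool delta units [-0.00756797 -0.07439285 -0.46344513]
((322.3873596191406, 437.25189208984375), (266.9797668457031, 673.659912109375), 89.4531021118164) [0.44563011 0.20907557 0.099     ] tool delta units [-0.91362551  0.04264401 -0.46670932]
[ 0.27087648  0.31791851 -0.33503938  0.91606339  0.01404215  3.14061993]
```

View pics/w4.png

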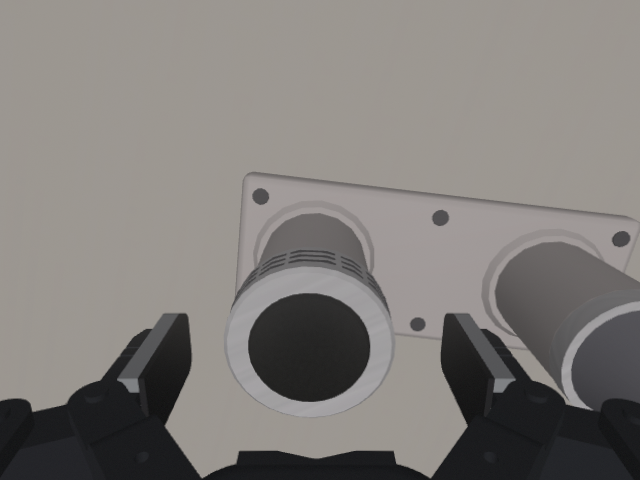

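Joint 6 sits at its limit of 3.14, which explains the slight tilt. I'll turn back -0.15 rad, centre and lower a little.

```bash
python3 -m crank '{"travel": [[0,-0.07,0],[0,-0.07,0.1],[0,-0.07,0.2],[0,-0.07,0.2],[0,-0.07,0.2]], "turn": [-0.08,-0.15,-0.15,-0.15,-0.15]}'
python3 -m crank '{"travel": [[0,0,0.0],[0,0,0.0],[0,0,0]], "turn": [0,0,0]}'
python3 plate.py .099 w5; python3 -c "
from workcell import *;print(get_state()['joint_pos'])"
```

```text
clock: 4.72
tcp_pos: [0.4787, 0.2233, 0.0715]
orientation: [-0.007, 0.978, 0.208, -0.001]
wrist_force: [-0.1, 0.2, 0.1]
finger_gap: 0.0857
clock: 4.97
tcp_pos: [0.4789, 0.2233, 0.0716]
orientation: [-0.007, 0.978, 0.209, -0.0]
wrist_force: [0.2, 0.8, 0.3]
finger_gap: 0.0852
[0.47888725 0.22335683 0.0715963 ] [-7.01733571e-03  9.77862640e-01  2.09129872e-01 -3.31934373e-04]
tcp axis at px 316.2038423459384 362.06812069325986
((316.0276184082031, 360.7799377441406), (114.00453186035156, 129.14195251464844), 91.6774673461914) [0.47928297 0.22359408 0.099     ] tool delta units [ 0.0130197  -0.01086286 -0.68497965]
((319.3247375488281, 442.0881042480469), (274.1117858886719, 665.1687622070312), 90.24129486083984) [0.45169491 0.21003222 0.099     ] tool delta units [-0.75502486  0.01640854 -0.68711359]
[ 0.27635501  0.32740767 -0.34590616  0.89722399  0.0140481   2.99656879]
```

```bash
python3 -m crank '{"travel": [[0,0,0],[0,0,0],[0,0,0],[0,0,0],[0,0,0]], "turn": [0,0,0,0,0]}' 45 70
python3 -m crank '{"travel": [[0,0,0],[0,0,0],[0,0,0],[0,0,0],[0,0,0]], "turn": [0,0,0,0,0]}'
python3 -m crank '{"travel": [[0,0,-0.4],[0,0,-0.8],[0,0,-1.3],[0,0,-1.8],[0,0,-2.3]], "turn": [0,0,0,0,0]}'
python3 -m crank '{"travel": [[0,0,-0.5],[0,0,-0.7],[0,0,-0.7]], "turn": [0,0,0]}'
python3 plate.py .216 w6
```

```text
clock: 5.43
tcp_pos: [0.479, 0.2233, 0.0722]
orientation: [-0.007, 0.978, 0.209, -0.0]
wrist_force: [-0.9, -0.7, 4.7]
finger_gap: 0.0554
clock: 5.85
tcp_pos: [0.479, 0.2233, 0.0722]
orientation: [-0.007, 0.978, 0.209, -0.0]
wrist_force: [-1.6, -0.4, 6.5]
finger_gap: 0.0556
clock: 6.27
tcp_pos: [0.4785, 0.222, 0.1638]
orientation: [-0.007, 0.978, 0.209, -0.001]
wrist_force: [0.0, 0.0, -1.4]
finger_gap: 0.0556
clock: 6.52
tcp_pos: [0.4804, 0.2221, 0.1932]
orientation: [-0.007, 0.978, 0.209, 0.001]
wrist_force: [0.6, 0.3, -2.1]
finger_gap: 0.0559
[0.47964074 0.22184684 0.19167174] [-7.06270066e-03  9.77821708e-01  2.09319805e-01  2.09130570e-04]
tcp axis at px 316.1087552679612 355.49942910314616
((318.6122741699219, 599.2657470703125), (608.501220703125, 717.4967041015625), 91.29891967773438) [0.38217312 0.1770043  0.216     ] tool delta units [-2.68002665  0.01688776 -0.61752017]
((315.35711669921875, 359.2391052246094), (113.6478271484375, 128.48574829101562), 90.95468139648438) [0.47828712 0.22150334 0.216     ] tool delta units [-0.03234323 -0.01436611 -0.60817895]
```

View pics/w6.png

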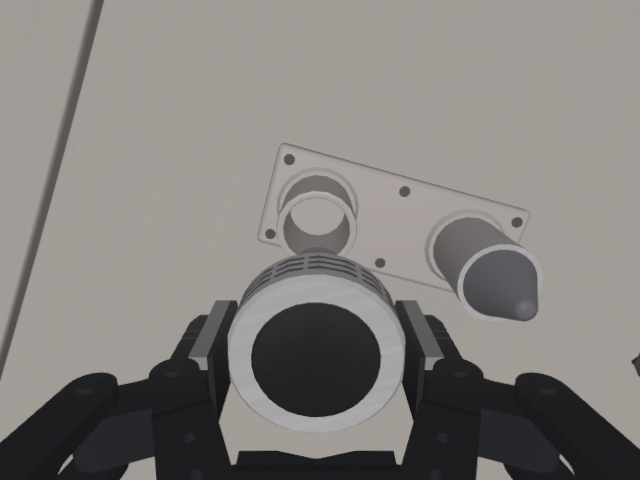

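The plate is held centred: pad at (316,359) against the tool axis at (316,355). The cone and stand are undisturbed. Now I'll go to a point short of the nose and look again with the plate in hand.

```bash
python3 -m crank '{"travel": [[-0.4,0.7,-0.2],[-0.9,1.6,-0.5],[-1.4,2.5,-0.5],[-1.9,3.4,-0.5],[-2.4,4.3,-0.5]], "turn": [0,0,0,0,0]}'
python3 -m crank '{"travel": [[-0.5,0.9,0],[-1,1.8,0],[-1.5,2.7,0],[-2,3.6,0],[-2.3,4.3,0]], "turn": [0,0,0,0,0]}'
python3 -m crank '{"travel": [[-0.2,0.4,0],[-0.2,0.4,0],[-0.2,0.4,0],[-0.2,0.4,0],[-0.2,0.4,0]], "turn": [0,0,0,0,0]}'
cat > nose.py <<'E'
from workcell import *
from h import *
import sys
from scipy.spatial.transform import Rotation as R
W=read_camera('wrist');cv2.imwrite('pics/%s.png'%sys.argv[1],W['image'][:,:,::-1])
s=get_state();q=s['orientation'];p=s['tcp_pos'];print(p,q,s['joint_pos'],np.abs(s['qvel']).max())
M=R.from_quat([q[1],q[2],q[3],q[0]]).as_matrix()
g=cv2.cvtColor(W['image'],cv2.COLOR_RGB2GRAY)
u,v=proj(W,[.5097,-.1586,.11]);print('expected',u,v)
C=cv2.HoughCircles(cv2.GaussianBlur(g,(3,3),0),cv2.HOUGH_GRADIENT_ALT,1,2,param1=150,param2=.6,minRadius=26,maxRadius=60)
for c in ([] if C is None else C[0]):
    if np.hypot(c[0]-u,c[1]-v)<25:
        X=onz(W,c[0],c[1],.11);print(c,X,'tool units',M.T@(X-p)/.04)
E
python3 nose.py w7
```

```text
clock: 6.98
tcp_pos: [0.4608, 0.0239, 0.2072]
orientation: [-0.007, 0.978, 0.21, -0.002]
wrist_force: [0.6, -0.9, -2.1]
finger_gap: 0.0559
clock: 7.4
tcp_pos: [0.4468, -0.1718, 0.2044]
orientation: [-0.008, 0.978, 0.208, -0.002]
wrist_force: [0.8, -0.0, -2.3]
finger_gap: 0.0555
clock: 7.82
tcp_pos: [0.4474, -0.1858, 0.2053]
orientation: [-0.008, 0.978, 0.21, -0.001]
wrist_force: [0.7, -0.5, -1.6]
finger_gap: 0.0556
[ 0.44762354 -0.18584448  0.20557581] [-7.46313181e-03  9.77632416e-01  2.10186860e-01 -8.02779122e-04] [-0.56532249  0.1577119  -0.21923203  1.205464    0.00951578  2.15267064] 0.007867345276727096
expected 321.20984655430834 116.50346040383528
[320.      119.       55.99049] [ 0.50827116 -0.15854264  0.11      ] tool units [1.6589915  0.03660321 2.39171906]
[320.       119.        38.198357] [ 0.50827116 -0.15854264  0.11      ] tool units [1.6589915  0.03660321 2.39171906]
[327.       132.        44.483364] [ 0.50368778 -0.16475751  0.11      ] tool units [1.49067653 0.13114008 2.39004359]
[311.     130.      51.5554] [ 0.50109884 -0.1564921   0.11      ] tool units [ 1
[... 887 characters left out ...]
   42.52875] [ 0.50109884 -0.1564921   0.11      ] tool units [ 1.51659534 -0.08381334  2.39329381]
[316.        95.        38.763515] [ 0.51842826 -0.15162696  0.11      ] tool units [ 1.96153811 -0.01663936  2.3929884 ]
[335.       136.        55.241947] [ 0.50355605 -0.16956269  0.11      ] tool units [1.43830303 0.23928844 2.38834665]
[320.       115.        31.964546] [ 0.51013454 -0.15769605  0.11      ] tool units [1.71015835 0.03645516 2.39180149]
[311.       130.        31.724405] [ 0.50109884 -0.1564921   0.11      ] tool units [ 1.51659534 -0.08381334  2.39329381]
[327.       132.        31.493881] [ 0.50368778 -0.16475751  0.11      ] tool units [1.49067653 0.13114008 2.39004359]
```

View pics/w7.png

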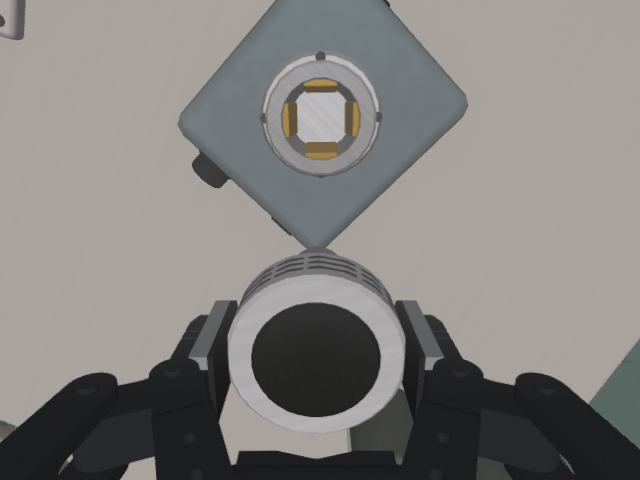

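The nose centre is at (320,119), giving (0.5085, -0.1585); the held plate is unchanged. I'll move over the socket to just above entry.

```bash
python3 -m crank '{"travel": [[0.6,0.02,0],[1.2,0.04,0],[1.68,0.04,0.2],[1.68,0.04,0.6],[1.68,0.04,0.9]], "turn": [0,0,0,0,0]}'
python3 -m crank '{"travel": [[0,0,0],[0,0,0],[0,0,0],[0,0,0],[0,0,0]], "turn": [0,0,0,0,0]}'
python3 - <<'E'
from workcell import *
import numpy as np
P=[];
from scipy.spatial.transform import Rotation as R
s=get_state();q=s['orientation'];p=s['tcp_pos'];M=R.from_quat([q[1],q[2],q[3],q[0]]).as_matrix()
print(p,M[:,2],'plate->socket units',M.T@(np.array([.5085,-.1585,.108])-p)/.04+[.02,.01,0])
E
```

```text
clock: 8.28
tcp_pos: [0.5109, -0.1589, 0.1695]
orientation: [-0.007, 0.977, 0.211, -0.0]
wrist_force: [-0.5, -0.6, -1.8]
finger_gap: 0.0555
clock: 8.7
tcp_pos: [0.5101, -0.1609, 0.1712]
orientation: [-0.006, 0.978, 0.209, 0.0]
wrist_force: [-1.0, 0.1, -2.3]
finger_gap: 0.0559
[ 0.51014031 -0.16091336  0.17121137] [-0.00215879  0.01263185 -0.99991788] plate->socket units [ 0.00222416 -0.04221974  1.58100505]
```

```bash
python3 -m crank '{"travel": [[0,-0.04,0.2],[0,-0.04,0.4],[0,-0.04,0.6],[0,-0.04,0.8],[0,-0.04,0.9]], "turn": [0,0,0,0,0]}'
python3 -m crank '{"travel": [[0,0,0.08],[0,0,0.16],[0,0,0.22],[0,0,0.28],[0,0,0.28]], "turn": [0,0,0,0,0]}'
```

```text
clock: 9.12
tcp_pos: [0.5079, -0.1583, 0.1323]
orientation: [-0.008, 0.978, 0.209, -0.001]
wrist_force: [-0.6, -0.6, -2.2]
finger_gap: 0.0556
clock: 9.53
tcp_pos: [0.5087, -0.1585, 0.1226]
orientation: [-0.007, 0.978, 0.209, -0.001]
wrist_force: [0.2, 0.7, -1.1]
finger_gap: 0.0556
```

```bash
python3 -m crank '{"travel": [[0,0,0.05],[0,0,0.1],[0,0,0.15],[0,0,0.15]], "turn": [0,0,0,0]}'
python3 -m crank '{"travel": [[0,0,0.04],[0,0,0.08],[0,0,0.08]], "turn": [0,0,0]}'
```

```text
clock: 9.87
tcp_pos: [0.5091, -0.1588, 0.1168]
orientation: [-0.007, 0.978, 0.209, -0.0]
wrist_force: [0.1, -0.1, -1.9]
finger_gap: 0.0559
clock: 10.12
tcp_pos: [0.5093, -0.1588, 0.1147]
orientation: [-0.006, 0.978, 0.209, 0.0]
wrist_force: [-0.3, -0.7, 3.5]
finger_gap: 0.0557
```

```bash
python3 -m crank '{"travel": [[0,0,0.03],[0,0,0.06],[0,0,0.06]], "turn": [0,0,0]}'
python3 -m crank '{"travel": [[0,0,0.03],[0,0,0.06],[0,0,0.06]], "turn": [0,0,0]}'
```

```text
clock: 10.37
tcp_pos: [0.5095, -0.1589, 0.1133]
orientation: [-0.006, 0.978, 0.209, 0.001]
wrist_force: [-2.9, 0.9, 9.7]
finger_gap: 0.0557
clock: 10.62
tcp_pos: [0.5097, -0.1589, 0.1114]
orientation: [-0.006, 0.978, 0.209, 0.001]
wrist_force: [-3.1, -0.2, 13.7]
finger_gap: 0.0556
```

```bash
python3 -m crank '{"travel": [[0,0,-0.04],[0,0,-0.04],[0,0,-0.04],[0,0,-0.04]], "turn": [0,0,0,0]}' 85
python3 -m crank '{"travel": [[0,0,-0.3],[0,0,-0.7],[0,0,-1.1],[0,0,-1.4],[0,0,-1.4]], "turn": [0,0,0,0,0]}'
python3 -m crank '{"travel": [[0,0,0],[0,0,0],[0,0,0],[0,0,0],[0,0,0]], "turn": [0,0,0,0,0]}' 0
python3 -m crank '{"travel": [[0,0,0],[0,0,0],[0,0,0],[0,0,0],[0,0,0]], "turn": [0,0,0,0,0]}'
python3 - <<'E'
from workcell import *
from h import *
W=read_camera('wrist');cv2.imwrite('pics/w8.png',W['image'][:,:,::-1])
E
```

```text
clock: 10.95
tcp_pos: [0.5086, -0.1582, 0.1102]
orientation: [-0.007, 0.978, 0.209, -0.001]
wrist_force: [0.0, 0.0, 0.3]
finger_gap: 0.0851
clock: 11.37
tcp_pos: [0.5104, -0.1597, 0.1687]
orientation: [-0.006, 0.978, 0.209, 0.001]
wrist_force: [0.7, 0.2, 0.2]
finger_gap: 0.0855
clock: 11.78
tcp_pos: [0.5086, -0.1589, 0.1658]
orientation: [-0.007, 0.978, 0.209, -0.001]
wrist_force: [-1.0, 0.5, 0.5]
finger_gap: 0.0247
clock: 12.2
tcp_pos: [0.509, -0.1592, 0.1666]
orientation: [-0.007, 0.978, 0.209, -0.0]
wrist_force: [0.5, -0.7, 0.3]
finger_gap: -0.0
```

View pics/w8.png

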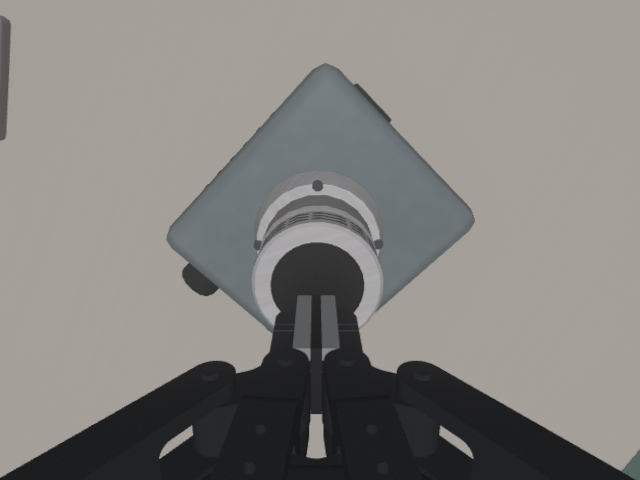

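The plate sits upright in the nose, pad centred at (317,285), with the shut fingers above its middle. Now I'll press it down.

```bash
python3 -m crank '{"travel": [[0,0,0.2],[0,0,0.4],[0,0,0.55],[0,0,0.62],[0,0,0.62]], "turn": [0,0,0,0,0]}'
python3 -m crank '{"travel": [[0,0,0.04],[0,0,0.08],[0,0,0.08]], "turn": [0,0,0]}'
python3 -m crank '{"travel": [[0,0,0.04],[0,0,0.08],[0,0,0.08]], "turn": [0,0,0]}'
```

```text
clock: 12.67
tcp_pos: [0.508, -0.1584, 0.1403]
orientation: [-0.008, 0.978, 0.209, -0.001]
wrist_force: [-1.3, -0.2, 0.1]
finger_gap: -0.0001
clock: 12.92
tcp_pos: [0.5092, -0.1589, 0.1387]
orientation: [-0.007, 0.978, 0.209, -0.0]
wrist_force: [0.5, 0.1, -0.5]
finger_gap: 0.0001
clock: 13.17
tcp_pos: [0.5096, -0.1592, 0.1375]
orientation: [-0.006, 0.978, 0.209, 0.001]
wrist_force: [-2.8, 1.6, 11.1]
finger_gap: -0.0
```

```bash
python3 -m crank '{"travel": [[0,0,0.04],[0,0,0.08],[0,0,0.08]], "turn": [0,0,0]}'
python3 -m crank '{"travel": [[0,0,0.03],[0,0,0.06],[0,0,0.06]], "turn": [0,0,0]}'
```

```text
clock: 13.42
tcp_pos: [0.5098, -0.1593, 0.1351]
orientation: [-0.006, 0.978, 0.209, 0.001]
wrist_force: [-3.7, 0.1, 14.5]
finger_gap: 0.0005
clock: 13.67
tcp_pos: [0.5098, -0.1593, 0.1349]
orientation: [-0.005, 0.978, 0.209, 0.002]
wrist_force: [-9.5, 2.7, 30.8]
finger_gap: -0.0004
```

It hit a hard stop at z = 0.135 with 31 N, exactly the height of a seated plate. I'll back off and check.

```bash
python3 -m crank '{"travel": [[0,0,-0.3],[0,0,-0.8],[0,0,-1.5],[0,0,-2.3],[0,0,-3]], "turn": [0,0,0,0,0]}'
python3 -m crank '{"travel": [[-1,0,0],[-2,0,0],[-2.5,0,0],[-2.5,0,0],[-2.5,0,0]], "turn": [0,0,0,0,0]}'
python3 -m crank '{"travel": [[0,0,0],[0,0,0],[0,0,0],[0,0,0]], "turn": [0,0,0,0]}'
python3 - <<'E'
from workcell import *
from h import *
S=read_camera('scene');T=read_camera('top');W=read_camera('wrist')
f=lambda c,a,r:cv2.resize(c['image'][a[1]-r:a[1]+r,a[0]-r:a[0]+r,::-1],(400,400),interpolation=cv2.INTER_CUBIC)
w=cv2.resize(W['image'][:,:,::-1],(533,400))
cv2.imwrite('pics/end.png',np.vstack([np.hstack([f(S,(428,205),40),f(S,(340,290),120)])]))
u,v=proj(W,[.509,-.1586,.135]);print(u,v)
g=cv2.cvtColor(W['image'],cv2.COLOR_RGB2GRAY)
C=cv2.HoughCircles(cv2.GaussianBlur(g,(3,3),0),cv2.HOUGH_GRADIENT_ALT,1,2,param1=150,param2=.8,minRadius=20,maxRadius=60)
if C is not None:
  for c in C[0]: print(c,onz(W,c[0],c[1],.135))
for c in(S,T):print(proj(c,[.509,-.1586,.135]))
E
```

```text
clock: 14.08
tcp_pos: [0.5093, -0.1602, 0.2516]
orientation: [-0.007, 0.978, 0.209, -0.0]
wrist_force: [1.0, 0.5, 0.4]
finger_gap: 0.0002
clock: 14.5
tcp_pos: [0.4176, -0.2017, 0.2501]
orientation: [-0.007, 0.978, 0.208, 0.0]
wrist_force: [0.1, 0.6, -0.1]
finger_gap: 0.0002
clock: 14.83
tcp_pos: [0.4187, -0.2009, 0.2493]
orientation: [-0.007, 0.978, 0.21, -0.001]
wrist_force: [-1.0, 0.0, 0.2]
finger_gap: -0.0002
317.36962757258897 54.590766946515515
[321.       58.       53.58408] [ 0.5082476  -0.16113463  0.135     ]
[324.        66.        46.695877] [ 0.50521563 -0.16433973  0.135     ]
[320.        76.        47.164154] [ 0.49960504 -0.16445302  0.135     ]
[323.       53.       44.21228] [ 0.51099458 -0.16109119  0.135     ]
[309.        39.        53.548798] [ 0.51422287 -0.15124637  0.135     ]
[329.       45.       42.39646] [ 0.5159712  -0.16241771  0.135     ]
[317.        62.        34.900993] [ 0.50549232 -0.1599598   0.135     ]
[384.       348.        23.693216] [ 0.35936525 -0.27578146  0.135     ]
[427.68866135 203.31076162]
[415.40346354 301.13143113]
```

View pics/end.png

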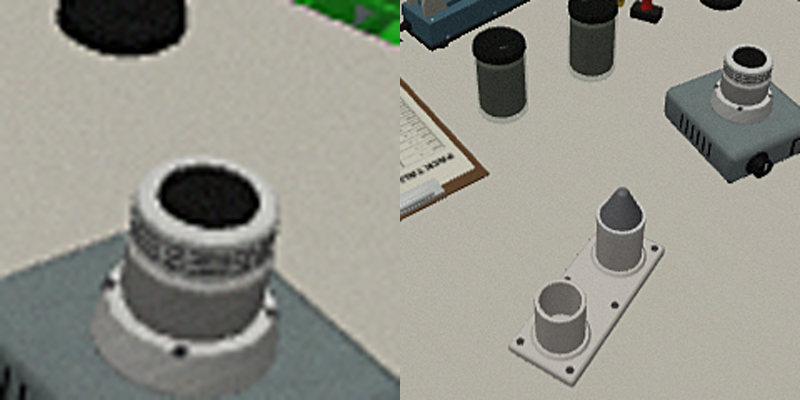

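The plate sits flush on the nose with no visible gap, the cone stands in its tube, and the jars are in place. Handing in.

```bash
python3 -c "
from workcell import *;print(hand_in())"
```

```text
the job is handed in; nothing more can be done
None
```

The jar plate is fitted in the turntable spindle and I handed the job in after about 15 s of the 43 s allowed. I lifted it from the stand, set the shank in the socket while gripping it, then let go. I finished by pressing on its top with the fingers shut.

**Seated height:** it drove home at about 11–15 N and then hit a hard stop. The fingertips were at z = 0.135 m, the height expected for a seated plate (nose face 0.110 m plus 25 mm disc). The last press reached 31 N at the stop.

**Final checks:** the last scene picture shows the plate flush on the nose with no visible gap, the cone upright in its tube and both jars standing where they were. The gripper is clear of everything.

**What disagreed:**
- The three cameras' estimates of the socket centre differed by a few millimetres. I used the wrist camera's value, and the shank went in with little side force.
- The automatic circle fit on the last wrist picture gave mixed results, so it doesn't confirm the centring. Its cleanest circle was about 3 mm off the expected centre.
- Joint 6 reached its range limit of 3.14 rad above the stand. This left the tool tilted by about 0.014 rad, well under the 0.05 rad allowed.

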